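# Size a model thumb in the nail salon's sliding-jaw gauge

### The job

Stand the model thumb with the red nail upright on the bed of the sizing gauge, centred between the open jaws and turned square so that they will close on its left and right sides, across the nail, and let go of it. Slide the blue jaw gently shut on it until the dial needle stands in the green sector, never in the red, let go, and last turn the orange lock knob clockwise to its stop to keep the reading. Leave the other thumbs, the bottles and the buffer where they are.

Things in the scene. Friction and masses are not known exactly. Their poses are not given: they have to be found in the camera images.
- thumb_red_center (a point): Centre of the loose model thumb with red nail and red plinth (about 160 g), half-way up its 80 mm. z up, x out through the nail, y across the nail. Plinth 50 (x) by 40 (y) by 10 mm high; above it the flat-sided thumb is 19 mm deep (x), 22 mm wide (y) up to its top, 40 mm above this point. Starts upright on the 2 mm mat, at any of three places.
- gauge: Fixed sizing gauge. Origin: underside, on the jaws' line, on the 2 mm mat. x across, y along towards the dial, z up. Aluminium bed x +-50 mm, y -215 to +130 mm, its top 14 mm up. Jaw and anvil: steel blades 24 mm wide (x), 28 to 50 mm up, so the plinth passes beneath. Grey dial housing y +62 to +127 mm, x +-35 mm, 60 mm high, dial on top. Lock block with orange knob at y -195 mm.
- stand_spot (a point): Where to stand the thumb: on the bed top (14 mm above the gauge origin), at gauge x = 0, y = -5 mm, 35 mm from the face of the anvil at rest and 35 mm or more from the open jaw, so that the 40 mm plinth comes down between the blades; the jaw then pushes the thumb along the bed to the anvil. Axes as the gauge's.
- anvil: The sprung fixed-side jaw (anvil) on the dial housing. Origin in the plane of its face, at the level of the gauge's underside; at rest it is at gauge y = +30 mm, and the face looks to -y. It gives way to +y against a spring (2 N to start it, 0.4 N more per mm) up to 10 mm, and this drives the needle.
- needle (a joint): Dial needle angle, rad: 0 at rest on the black mark (towards the gauge's -x), clockwise from above, 0.2 rad per mm that the anvil is pushed in. Green sector 0.4 to 1.2 (2 to 6 mm), red from 1.6 (8 mm).
- jaw (a joint): Travel of the blue sliding jaw, m: 0 is wide open (face at gauge y = -70 mm), it grows as the jaw moves to +y towards the anvil, largest 0.092. Slides stiffly (about 7 N of friction) and stays where it is left, also against the anvil's spring. With the 22 mm thumb between the faces the needle starts to move at 0.078.
- jaw_handle (a point): Grip point of the black upright handle on the blue sliding jaw: a post 16 mm (x) by 26 mm (y), its top 19 mm above this point and its foot 25 mm below it, on the blue carriage (66 by 60 mm, top 50 mm above the gauge's origin). Axes as the gauge's. It lies 76 mm behind (-y of) the jaw's face and 75 mm above the gauge's origin.
- jaw_face (a point): Middle of the sliding jaw's steel face, 39 mm above the gauge's origin; looks to +y; axes as the gauge's.
- lock (a joint): Angle of the orange lock knob, rad: grows clockwise seen from above, stop (tight) at 1.3. Turns against 0.05 N m and stays where it is left.
- lock_grip (a point): Grip point on the knob's axis: the knob has an upright bar 42 mm long (along this point's own x, which turns with the knob; along the gauge's x when the joint reads 0), 14 mm thick and 32 mm high; its top is 7 mm above this point.
- thumb_blue_center (a point): The model thumb with the blue nail, to be left alone: its centre. Same size as the red one.
- thumb_green_center (a point): The model thumb with the green nail, to be left alone: its centre. Same size as the red one.
- polish_red_center (a point): The red polish bottle, to be left alone: its centre. 78 mm high, 30 mm across, stands on the mat.
- polish_plum_center (a point): The plum polish bottle, to be left alone: its centre. 78 mm high, 30 mm across, stands on the mat.
- buffer_center (a point): The yellow buffer block, to be left alone: its centre. 90 by 26 by 26 mm, lies on the mat.
Mind the look-alikes: they are no part of the job. Of the things that look like the part that bears thumb_red_center, the smallest one is meant.

How it is judged:
On the way, in this order (a step that is already met when the one before it is completed fails the run):
1. the red-nailed thumb stands released on the gauge's bed, square, between the open jaws (z of thumb_red_center in the frame of gauge between 0.05 and 0.058 m and angle between thumb_red_center's own z axis and vertical below 0.1 rad and angle between the x axis of thumb_red_center and the x axis of gauge, either way round below 0.35 rad and x of thumb_red_center in the frame of gauge between -0.012 and 0.012 m and y of thumb_red_center in the frame of anvil below -0.007 m and y of thumb_red_center in the frame of jaw_face above 0.007 m and contact force between the fingers and anything else below 0.3 N), for 0.2 s.
2. the jaw is shut on it with the needle in the green (z of thumb_red_center in the frame of gauge between 0.05 and 0.058 m and angle between thumb_red_center's own z axis and vertical below 0.1 rad and angle between the x axis of thumb_red_center and the x axis of gauge, either way round below 0.2 rad and x of thumb_red_center in the frame of gauge between -0.012 and 0.012 m and y of thumb_red_center in the frame of anvil above -0.0145 m and y of thumb_red_center in the frame of jaw_face below 0.0145 m and contact force between anvil and anything else above 1 N and value of joint needle between 0.4 and 1.2 rad), for 0.3 s.
3. the lock knob is turned to tight (value of joint lock above 1.1 rad), for 0.1 s.
At the end, for the whole second after the job is handed in: Red-nailed thumb upright (0.1 rad) on the bed, square (0.2 rad, nail either way), within 12 mm of the jaws' middle, both jaw faces within 14.5 mm of its centre, anvil pressed over 1 N, needle at rest in the green (0.4 to 1.2 rad), lock knob past 1.1 of its 1.3 rad (all of step 2 and value of joint lock above 1.1 rad and velocity of joint needle below 0.05 rad/s and contact force between the fingers and anything else below 0.3 N); the robot touches nothing.
It fails at once if the needle goes into the red (1.6 rad) (value of joint needle above 1.6 rad).
It fails at once if the red-nailed thumb is tipped over (angle between thumb_red_center's own z axis and vertical above 0.7 rad).
It fails at once if a bystander is moved by more than 25 mm (distance of any of thumb_blue_center, thumb_green_center, polish_red_center, polish_plum_center, buffer_center from where it was at the start of the episode above 0.025 m).
It also fails if it takes over 58 s, if anything falls off the work surface, if the arm or the gripper's body presses on something with over 40 N, if the wrist force passes 120 N, or if a joint passes its speed limit or range.

### The arm

A 7-joint arm with a two-finger parallel gripper is mounted at the origin on the work surface. World frame = base frame: x ahead of the robot, y to its left, z up, the work surface at z = 0. Lengths are in m, angles in rad, forces in N, time in s.
With the tool pointing down it reaches from about 0.425 to 1.025 m from the base axis. Payload 9.4 kg.
Tool frame: the origin (TCP) lies midway between the tips of the shut fingers; the grasp point (between the pads) lies 19 mm behind it; z points along the fingers, y is the line along which they close (so a half turn about z gives the same grasp; the last joint's range is limited). The gripper opens to 93 mm and grips with 3 to 60 N. Pads are 15 mm wide; open, the fingers measure 128 mm over their backs; the gripper's body (75 mm by 188 mm) begins 65 mm behind the grasp point.
Start: joints at [1.053, 0.599, -0.003, 1.599, 0.002, 0.943, -0.08], TCP at [0.309, -0.656, 0.219] pointing down, gripper open.
Joint ranges: [-2.57, 2.57], [-0.35, 1.97], [-1.29, 1.29], [0.11, 2.56], [-1.05, 4.19], [0.11, 1.86], [-2.63, 2.63]. Speed limits (rad/s): [2.22, 2.22, 3.01, 3.01, 3.14, 3.14, 3.14].

### API

Orientations are given as a unit quaternion [x, y, z, w].
In Python, from cell import observe, grab_frame, calibration, job_done, spot_in, outline_of gives the robot as it stands. The module is installed in compiled form; this text tells all that it offers.
- The arm moves only by the shell command python3 -m creep 'ROWS' [FORCE]. ROWS is JSON, a list of rows, each an object of numbers: "claw": the finger opening in m, from 0 to 0.093; "dx", "dy", "dz": the shift along the tool's x, y, z in m; "rx", "ry", "rz": the turn, a rotation vector about the tool's x, y, z in degrees. A call has 1 to 20 rows; each row is the pose to reach, as a shift and turn from the pose commanded when the call began, along the tool's axes at that moment; what a row does not reach only later rows make up. A row lasts 1/10 s, in which the tool goes at most 50 mm and 8.59 degrees, less where a joint would pass 70% of its speed; a pose out of reach is approached as far as the arm can. A call with a gripper value outside its range is refused whole. The fingers move at their own pace and stop on an object; FORCE is the grip in N (left out, the last holds). Time passes only in rows, so rows that repeat a pose let the fingers close. It gives the time, the measured TCP pose, the force, the opening and the grip force at its end, in the units of the state.
- observe(): the state, without advancing time (a new reading comes with each control period).
- grab_frame(name): name is "side" or "top"; returns (picture, depth): 420x560x3 uint8, red, green, blue; 420x560 float32, m along the optical axis (not along the pixel's ray), 0 where there is no reading.
- calibration(name): a dict with "fx", "fy", "cx", "cy" (pixels), "origin" and "attitude" of the camera in the world. Camera axes: x right, y down, z forward; pixel columns grow to the right and rows downward; lengths in m; the calibration is good to about 2 mm. A picture is of the moment at which its call begins. calibration takes no time and is no camera call.
- job_done(): hands the job in; it is judged then, once.
Trained networks look in the newest picture that a camera, given by its name, has taken for a name from the list of things; names that differ only in an ending like _2 or _b are one class to them, and where a whole thing is asked for, a point or a joint stands for the part that bears it (a point fixed in the world has none). Each returns a list of dicts, best first, with "confidence" (0 to 1); they miss things now and then, are a little off and sometimes report something else, mostly with a low value. They report only what shows in the picture. A call takes as long as a camera call. They do not tell look-alikes from the thing itself.
- spot_in(target, camera): "xyz" ([x, y, z] in m, in the coordinates of the camera as it stood for that picture, good to about 4 mm: the middle of the surface that is visible of it).
- outline_of(target, camera): "pixels" (420x560 bool, what is visible of it).
The state is a dict: "time": time; "joint_pos": joint angles; "qd": joint speeds; "joint_torque": joint torques, N m; "tool_pos": TCP position; "tcp_rot": TCP orientation; "wrist_force": force on the tool from outside, world axes, zero at the start; "torque": the same for the moment, N m; "opening": opening from 0.0 (shut) to 1.0 (fully open); "finger_force": force on a finger pad.
Only numpy, scipy, OpenCV 4.12 (cv2) and the standard library are available. Lean on these libraries where they do the work, as an engineer would, in place of code of your own. Each camera call takes 0.05 s, during which the arm holds its last target. There are 200 camera calls.

## Working session

There is one attempt and no reset: what is moved stays moved. The work goes in short steps, Python scripts to look and compute and a shell command to move; the robot and the scene stay as the last step left them, time stands still between calls to the robot, and variables do not carry over. Pictures are saved under pics/ and viewed, at most 10 in all, crops included, and the job is handed in when it is done.

```bash
mkdir -p pics; cat > h.py <<'E'
import numpy as np, cv2
from cell import *
from scipy.spatial.transform import Rotation as R
def cam(n):
    c=calibration(n); a=np.array(c["attitude"],float)
    M=a if a.shape==(3,3) else R.from_quat(a).as_matrix()
    return c,M,np.array(c["origin"],float)
def world(p,n):
    c,M,o=cam(n); return M@np.array(p)+o
def cloud(d,n,mask=None):
    c,M,o=cam(n); v,u=np.nonzero((d>0) if mask is None else (d>0)&mask)
    z=d[v,u]; P=np.c_[(u-c["cx"])/c["fx"]*z,(v-c["cy"])/c["fy"]*z,z]
    return P@M.T+o,u,v
def save(n,f):
    im,d=grab_frame(n); cv2.imwrite("pics/"+f,im[:,:,::-1]); return im,d
E
python3 - <<'E'
from h import *
print(calibration("top")["attitude"],calibration("top")["origin"],calibration("side")["origin"])
s=observe();print(s["time"],s["tool_pos"],s["tcp_rot"],s["wrist_force"],s["opening"])
for n in("top","side"):
    im,d=save(n,n+"1.png"); np.save(n+"1.npy",d)
    for t in["thumb_red_center","gauge","jaw_handle","lock_grip","jaw_face","anvil","stand_spot"]:
        for r in spot_in(t,n)[:4]: print(n,t,round(r["confidence"],2),world(r["xyz"],n).round(3))
E
```

```text
[-0.70431144  0.70670636 -0.04242501  0.0520733 ] [ 0.39382847 -0.12716828  1.11861578] [0.45309615 0.70994323 0.87618501]
0.0 [ 0.30911425 -0.65527328  0.21778443] [ 9.75807057e-01  2.18632105e-01 -2.34762090e-04 -7.31034439e-04] [ 0.74716867 -0.127126    1.02801869] 1.0022760399296646
top thumb_red_center 0.67 [ 0.436 -0.527  0.014]
top thumb_red_center 0.6 [ 0.581 -0.366  0.016]
top thumb_red_center 0.53 [ 0.468 -0.359  0.013]
top gauge 0.71 [0.508 0.09  0.022]
top jaw_handle 0.66 [0.505 0.028 0.052]
top lock_grip 0.68 [ 0.501 -0.064  0.064]
top lock_grip 0.35 [0.505 0.03  0.054]
top jaw_face 0.59 [0.503 0.029 0.048]
top stand_spot 0.58 [0.509 0.093 0.023]
side thumb_red_center 0.76 [ 0.438 -0.522  0.031]
side thumb_red_center 0.72 [ 0.591 -0.359  0.042]
side thumb_red_center 0.69 [ 0.476 -0.357  0.02 ]
side thumb_red_center 0.63 [ 0.379 -0.075  0.031]
side gauge 0.57 [0.518 0.111 0.019]
side jaw_handle 0.89 [0.512 0.045 0.05 ]
side jaw_handle 0.58 [ 0.472 -0.356  0.017]
side lock_grip 0.89 [ 0.503 -0.054  0.069]
side lock_grip 0.26 [0.512 0.111 0.013]
side stand_spot 0.77 [0.512 0.111 0.014]
side stand_spot 0.56 [0.516 0.177 0.051]
side stand_spot 0.55 [ 0.471 -0.359  0.018]
```

View pics/top1.png

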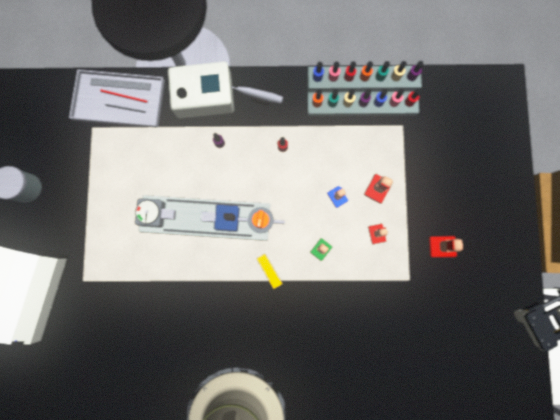

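View pics/side1.png

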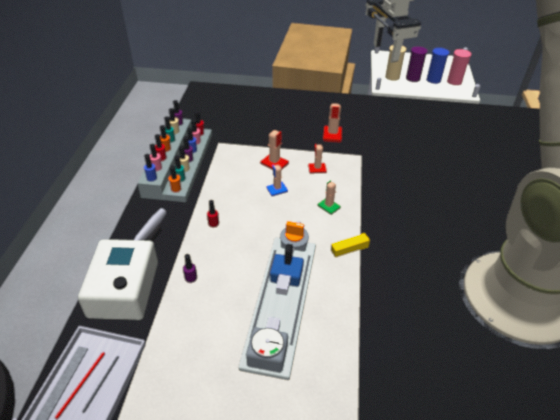

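The top view shows three red thumbs, at (377,233), (377,188) and (445,247). The smallest is at (377,233), world about (0.47, -0.36). The gauge runs from the dial at (148,212) to the knob at (261,219). In the side view the small thumb is at (318,160) and the knob at (294,230).

```bash
python3 - <<'E'
from h import *
print({k:v for k,v in calibration("top").items() if k[0] in"fc"})
box=lambda P:(lambda r:(np.round(r[0],4),np.round(r[1],4),round(r[2],1)))(cv2.minAreaRect(P[:,:2].astype(np.float32)))
for n in("top","side"):
    im=cv2.imread(f"pics/{n}1.png"); d=np.load(n+"1.npy")
    P,u,v=cloud(d,n); hsv=cv2.cvtColor(im,cv2.COLOR_BGR2HSV)[v,u].astype(int)
    H,S,V=hsv.T
    near=lambda x,y,r:np.hypot(P[:,0]-x,P[:,1]-y)<r
    mat=near(.55,-.25,.03);print(n,"mat z",np.median(P[mat,2]).round(4))
    red=((H<8)|(H>172))&(S>140)&(V>60)
    a=near(.472,-.358,.045)&red&(P[:,2]<.03); print(" plinth",a.sum(),box(P[a]),P[a].mean(0).round(4))
    a=near(.472,-.358,.045)&(P[:,2]>.03)
    print(" thumb>30mm",a.sum(),box(P[a]),np.median(P[a],0).round(4),P[a,2].max().round(3))
    a=near(.472,-.358,.045)&(P[:,2]>.07); print(" top",a.sum(),box(P[a]) if a.sum()>2 else 0)
    a=near(.472,-.358,.045)&red&(P[:,2]>.03); print(" nail",a.sum(),P[a].mean(0).round(4))
    g=(abs(P[:,0]-.51)<.1)&(P[:,1]>-.13)&(P[:,1]<.3)
    a=g&(P[:,2]>.009)&(P[:,2]<.024)&(abs(P[:,0]-.51)<.07)&(P[:,1]<.26);print(" bed",a.sum(),box(P[a]),np.median(P[a,2]))
    a=g&(P[:,2]>.054)&(P[:,1]>.14);print(" dial",a.sum(),box(P[a]),np.median(P[a,2]))
    o=g&(H>7)&(H<20)&(S>150)&(V>120)&(P[:,1]<-.02);print(" knob",o.sum(),box(P[o]),np.percentile(P[o,2],[5,50,95,100]))
    a=o&(P[:,2]>np.percentile(P[o,2],95)-.008);print(" knobtop",a.sum(),box(P[a]))
    b=g&(H>100)&(H<130)&(S>100);print(" blue",b.sum(),box(P[b]),np.percentile(P[b,2],[5,50,95]))
    a=near(.507,.03,.035)&(P[:,2]>.062);print(" handle",a.sum(),box(P[a]),np.percentile(P[a,2],[5,50,95,100]))
im=cv2.imread("pics/top1.png");s=cv2.imread("pics/side1.png")
a=cv2.resize(im[185:250,125:290],(800,315),interpolation=3)
b=cv2.resize(im[160:265,300:400],(260,273),interpolation=3);c=cv2.resize(s[120:215,255:355],(280,273),interpolation=3);e=cv2.resize(s[215:375,235:325],(154,273))
o=np.zeros((590,800,3),np.uint8);o[:315]=a;o[315:588,:260]=b;o[315:588,260:540]=c;o[315:588,540:694]=e
cv2.imwrite("pics/crop1.png",o)
E
```

```text
{'fx': 418.04545733230304, 'fy': 418.04545733230304, 'cx': 279.85482501853113, 'cy': 206.45722481263488}
top mat z 0.0054
 plinth 147 (array([ 0.4695, -0.3678]), array([0.045 , 0.0339]), 11.9) [ 0.4682 -0.3655  0.0134]
 thumb>30mm 98 (array([ 0.47 , -0.367]), array([0.0198, 0.0218]), 11.5) [ 0.4687 -0.3627  0.08  ] 0.089
 top 71 (array([ 0.4709, -0.3674]), array([0.0197, 0.0216]), 3.8)
 nail 7 [ 0.4751 -0.3617  0.0688]
 bed 2768 (array([0.509 , 0.0892]), array([0.3428, 0.128 ]), 87.4) 0.017440124439208615
 dial 739 (array([0.5226, 0.2108]), array([0.0982, 0.07  ]), 86.1) 0.06610063525299359
 knob 167 (array([ 0.5023, -0.0623]), array([0.0378, 0.0358]), 0.9) [0.05853556 0.0633886  0.09331758 0.0939315 ]
 knobtop 63 (array([ 0.503 , -0.0614]), array([0.0138, 0.0381]), 83.4)
 blue 406 (array([0.5104, 0.0249]), array([0.0548, 0.0618]), 85.4) [0.04980987 0.05280877 0.05634523]
 handle 86 (array([0.5082, 0.0149]), array([0.0249, 0.0155]), 89.0) [0.0697567  0.0954052  0.09862223 0.10058144]
side mat z 0.0086
 plinth 116 (array([ 0.4709, -0.3636]), array([0.0457, 0.0396]), 7.5) [ 0.4715 -0.3609  0.0115]
 thumb>30mm 143 (array([ 0.4722, -0.3638]), array([0.0201, 0.0231]), 14.1) [ 0.4728 -0.3578  0.0628] 0.086
 top 53 (array([ 0.473 , -0.3643]), array([0.0183, 0.0219]), 10.2)
 nail 7 [ 0.481  -0.3623  0.0817]
 bed 3400 (array([0.5167, 0.091 ]), array([0.3451, 0.1006]), 86.0) 0.015427333649097319
 dial 1194 (array([0.525 , 0.2137]), array([0.0955, 0.0699]), 86.0) 0.06478336260919687
 knob 273 (array([ 0.5044, -0.0525]), array([0.0362, 0.0271]), 10.9) [0.05757585 0.07138496 0.09027705 0.09186482]
 knobtop 82 (array([ 0.5046, -0.0583]), array([0.0121, 0.0359]), 84.3)
 blue 664 (array([0.5117, 0.0304]), array([0.0615, 0.0651]), 86.0) [0.03321687 0.05070234 0.05450625]
 handle 148 (array([0.5109, 0.0182]), array([0.0257, 0.0162]), 87.3) [0.06475927 0.08992869 0.0963089  0.09868915]
```

View pics/crop1.png

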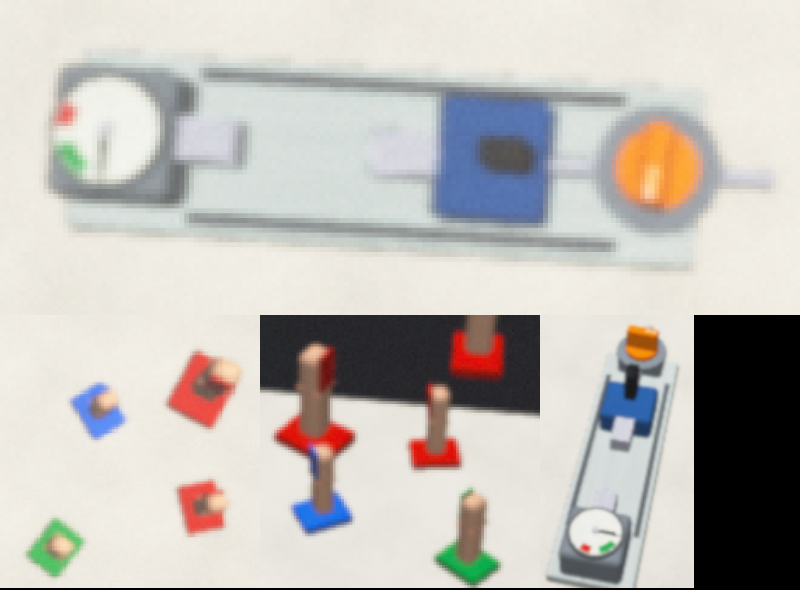

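The small red thumb stands at about (0.471, -0.366) with its yaw near 10°. The gauge origin is at about (0.517, 0.134), with the gauge turned -4°. The jaw stands roughly 28 mm in from fully open. I'll grip the thumb along its x, front to back, so the fingers keep clear of the jaws.

```bash
cat >> h.py <<'E'
def go(x,y,z,th):
    s=observe(); r=R.from_quat(s["tcp_rot"]); p=np.array(s["tool_pos"])
    t=np.deg2rad(th); c,k=np.cos(t),np.sin(t)
    T=R.from_matrix(np.array([[c,k,0],[k,-c,0],[0,0,-1]]))
    print("t",round(s["time"],2),"p",p.round(4),"d(mm)",(r.inv().apply(np.array([x,y,z])-p)*1e3).round(1),"rot",(r.inv()*T).as_rotvec(degrees=True).round(1),"F",np.round(s["wrist_force"],1),"q7",round(s["joint_pos"][6],2),"op",round(s["opening"]*93,1))
E
python3 -c "
from h import *
go(.471,-.366,.15,100)"
```

```text
t 0.8 p [ 0.3093 -0.6557  0.2186] d(mm) [ 269.8 -193.    68.6] rot [  0.    0.  -74.7] F [ 1.1 -0.5  0.3] q7 -0.08 op 93.2
```

```bash
python3 -m creep '[{"dx":0.12,"dy":-0.09,"rz":-35,"claw":0.075},{"dx":0.27,"dy":-0.193,"rz":-60},{"dx":0.27,"dy":-0.193,"rz":-74.7},{"dx":0.27,"dy":-0.193,"rz":-74.7},{"dx":0.27,"dy":-0.193,"rz":-74.7},{"dx":0.27,"dy":-0.193,"rz":-74.7},{"dx":0.27,"dy":-0.193,"rz":-74.7},{"dx":0.27,"dy":-0.193,"rz":-74.7},{"dx":0.27,"dy":-0.193,"rz":-74.7},{"dx":0.27,"dy":-0.193,"dz":0.05,"rz":-74.7},{"dx":0.27,"dy":-0.193,"dz":0.07,"rz":-74.7},{"dx":0.27,"dy":-0.193,"dz":0.07,"rz":-74.7},{"dx":0.27,"dy":-0.193,"dz":0.07,"rz":-74.7}]' 15; python3 -c "
from h import *
go(.471,-.366,.045,100)"
```

```text
t 0.8 p [ 0.3093 -0.6557  0.2186] d(mm) [ 269.8 -193.1  173.6] rot [  0.    0.  -74.7] F [ 1.1 -0.5  0.3] q7 -0.08 op 93.2$[0]: bad value
```

```bash
python3 -m creep '[{"claw":0.075,"dx":0.12,"dy":-0.09,"dz":0.0,"rx":0.0,"ry":0.0,"rz":-35.0}]' 15; python3 -m creep '[{"claw":0.075,"dx":0.0,"dy":0.0,"dz":0.0}]'; python3 -c "
from h import *
go(.471,-.366,.215,100)"
```

```text
time: 0.9
tool_pos: [0.328, -0.6164, 0.2182]
tcp_rot: [0.958, 0.288, -0.002, 0.001]
wrist_force: [1.2, -0.3, 0.4]
opening: 0.952
finger_force: 0.0
t 0.9 p [ 0.328  -0.6164  0.2182] d(mm) [ 257.3 -130.3    1.9] rot [ -0.1   0.3 -66.6] F [ 1.2 -0.3  0.4] q7 -0.02 op 88.5$[0]: bad value
```

```bash
python3 -m creep '[{"claw":0.075,"dx":0.25,"dy":-0.13,"dz":0.0,"rx":0,"ry":0,"rz":-66},{"claw":0.075,"dx":0.25,"dy":-0.13,"dz":0.0,"rx":0,"ry":0,"rz":-66},{"claw":0.075,"dx":0.25,"dy":-0.13,"dz":0.0,"rx":0,"ry":0,"rz":-66},{"claw":0.075,"dx":0.25,"dy":-0.13,"dz":0.0,"rx":0,"ry":0,"rz":-66},{"claw":0.075,"dx":0.25,"dy":-0.13,"dz":0.0,"rx":0,"ry":0,"rz":-66},{"claw":0.075,"dx":0.25,"dy":-0.13,"dz":0.0,"rx":0,"ry":0,"rz":-66},{"claw":0.075,"dx":0.25,"dy":-0.13,"dz":0.0,"rx":0,"ry":0,"rz":-66},{"claw":0.075,"dx":0.25,"dy":-0.13,"dz":0.04,"rx":0,"ry":0,"rz":-66},{"claw":0.075,"dx":0.25,"dy":-0.13,"dz":0.07,"rx":0,"ry":0,"rz":-66},{"claw":0.075,"dx":0.25,"dy":-0.13,"dz":0.07,"rx":0,"ry":0,"rz":-66},{"claw":0.075,"dx":0.25,"dy":-0.13,"dz":0.07,"rx":0,"ry":0,"rz":-66},{"claw":0.075,"dx":0.25,"dy":-0.13,"dz":0.07,"rx":0,"ry":0,"rz":-66}]' 15; python3 -c "
from h import *
go(.471,-.366,.045,100)"
```

```text
time: 2.1
tool_pos: [0.4688, -0.3648, 0.1502]
tcp_rot: [0.644, 0.765, 0.0, 0.001]
wrist_force: [-0.2, -0.1, -0.1]
opening: 0.806
finger_force: 0.0
t 2.1 p [ 0.4688 -0.3648  0.1502] d(mm) [ -1.4   1.8 105.2] rot [ 0.1  0.1 -0.2] F [-0.2 -0.1 -0.1] q7 0.45 op 75.0
```

```bash
python3 -m creep '[{"claw":0.075,"dx":-0.001,"dy":0.002,"dz":0.03,"rx":0,"ry":0,"rz":0},{"claw":0.075,"dx":-0.001,"dy":0.002,"dz":0.06,"rx":0,"ry":0,"rz":0},{"claw":0.075,"dx":-0.001,"dy":0.002,"dz":0.085,"rx":0,"ry":0,"rz":0},{"claw":0.075,"dx":-0.001,"dy":0.002,"dz":0.1,"rx":0,"ry":0,"rz":0},{"claw":0.075,"dx":-0.001,"dy":0.002,"dz":0.105,"rx":0,"ry":0,"rz":0},{"claw":0.075,"dx":-0.001,"dy":0.002,"dz":0.105,"rx":0,"ry":0,"rz":0},{"claw":0.03,"dx":-0.001,"dy":0.002,"dz":0.105,"rx":0,"ry":0,"rz":0},{"claw":0.022,"dx":-0.001,"dy":0.002,"dz":0.105,"rx":0,"ry":0,"rz":0},{"claw":0.01,"dx":-0.001,"dy":0.002,"dz":0.105,"rx":0,"ry":0,"rz":0},{"claw":0.01,"dx":-0.001,"dy":0.002,"dz":0.105,"rx":0,"ry":0,"rz":0},{"claw":0.01,"dx":-0.001,"dy":0.002,"dz":0.105,"rx":0,"ry":0,"rz":0},{"claw":0.01,"dx":-0.001,"dy":0.002,"dz":0.105,"rx":0,"ry":0,"rz":0}]' 12; python3 - <<'E'
from h import *
go(.471,-.366,.045,100)
im,d=save("side","a.png");t,_=save("top","b.png")
o=np.hstack([cv2.resize(im[90:230,230:390],(400,350),interpolation=3),cv2.resize(t[150:290,300:460],(400,350),interpolation=3)])
cv2.imwrite("pics/grasp.png",o[:,:,::-1])
E
```

```text
time: 3.3
tool_pos: [0.4701, -0.3649, 0.0437]
tcp_rot: [0.644, 0.765, -0.0, 0.0]
wrist_force: [-0.2, 0.7, -0.6]
opening: 0.341
finger_force: 0.0
t 3.3 p [ 0.4701 -0.3649  0.0437] d(mm) [-1.2  0.8 -1.3] rot [ 0.   0.  -0.1] F [-0.2  0.7 -0.6] q7 0.37 op 31.7
```

View pics/grasp.png

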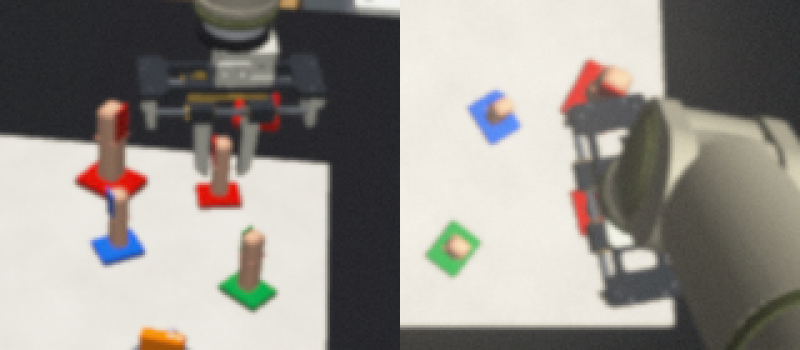

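The fingers straddle the thumb, which shows at (222,160) in the left crop, and they are still closing.

```bash
python3 -m creep '[{"claw":0.01,"dx":0,"dy":0,"dz":0,"rx":0,"ry":0,"rz":0},{"claw":0.01,"dx":0,"dy":0,"dz":0,"rx":0,"ry":0,"rz":0},{"claw":0.01,"dx":0,"dy":0,"dz":0,"rx":0,"ry":0,"rz":0},{"claw":0.01,"dx":0,"dy":0,"dz":0,"rx":0,"ry":0,"rz":0},{"claw":0.01,"dx":0,"dy":0,"dz":0,"rx":0,"ry":0,"rz":0},{"claw":0.01,"dx":0,"dy":0,"dz":0,"rx":0,"ry":0,"rz":0},{"claw":0.01,"dx":0,"dy":0,"dz":-0.02,"rx":0,"ry":0,"rz":0},{"claw":0.01,"dx":0,"dy":0,"dz":-0.06,"rx":0,"ry":0,"rz":0},{"claw":0.01,"dx":0,"dy":0,"dz":-0.1,"rx":0,"ry":0,"rz":0},{"claw":0.01,"dx":0,"dy":0,"dz":-0.13,"rx":0,"ry":0,"rz":0},{"claw":0.01,"dx":0,"dy":0,"dz":-0.13,"rx":0,"ry":0,"rz":0},{"claw":0.01,"dx":0,"dy":0,"dz":-0.13,"rx":0,"ry":0,"rz":0}]' 12; python3 - <<'E'
from h import *
go(.5166,.129,.17,85.8)
E
```

```text
time: 4.6
tool_pos: [0.4697, -0.3651, 0.1738]
tcp_rot: [0.644, 0.765, -0.0, 0.0]
wrist_force: [0.6, 0.2, -2.1]
opening: 0.204
finger_force: 12.0
t 4.6 p [ 0.4697 -0.3651  0.1738] d(mm) [478.9 130.5   3.5] rot [ 0.  0. 14.] F [ 0.6  0.2 -2.1] q7 0.47 op 18.9
```

```bash
python3 -m creep '[{"claw":0.01,"dx":0.025,"dy":0.007,"dz":0,"rx":0,"ry":0,"rz":2},{"claw":0.01,"dx":0.06,"dy":0.016,"dz":0,"rx":0,"ry":0,"rz":4},{"claw":0.01,"dx":0.1,"dy":0.027,"dz":0,"rx":0,"ry":0,"rz":6},{"claw":0.01,"dx":0.14,"dy":0.038,"dz":0,"rx":0,"ry":0,"rz":8},{"claw":0.01,"dx":0.18,"dy":0.049,"dz":0,"rx":0,"ry":0,"rz":10},{"claw":0.01,"dx":0.22,"dy":0.06,"dz":0,"rx":0,"ry":0,"rz":12},{"claw":0.01,"dx":0.26,"dy":0.071,"dz":0,"rx":0,"ry":0,"rz":14},{"claw":0.01,"dx":0.3,"dy":0.082,"dz":0,"rx":0,"ry":0,"rz":14},{"claw":0.01,"dx":0.34,"dy":0.093,"dz":0,"rx":0,"ry":0,"rz":14},{"claw":0.01,"dx":0.38,"dy":0.104,"dz":0,"rx":0,"ry":0,"rz":14},{"claw":0.01,"dx":0.42,"dy":0.115,"dz":0,"rx":0,"ry":0,"rz":14},{"claw":0.01,"dx":0.45,"dy":0.123,"dz":0,"rx":0,"ry":0,"rz":14},{"claw":0.01,"dx":0.47,"dy":0.128,"dz":0,"rx":0,"ry":0,"rz":14},{"claw":0.01,"dx":0.479,"dy":0.1305,"dz":0,"rx":0,"ry":0,"rz":14},{"claw":0.01,"dx":0.479,"dy":0.1305,"dz":0,"rx":0,"ry":0,"rz":14},{"claw":0.01,"dx":0.479,"dy":0.1305,"dz":0,"rx":0,"ry":0,"rz":14},{"claw":0.01,"dx":0.479,"dy":0.1305,"dz":0,"rx":0,"ry":0,"rz":14}]'; python3 - <<'E'
from h import *
go(.5166,.129,.09,85.8)
box=lambda P:(lambda r:(np.round(r[0],4),np.round(r[1],4),round(r[2],1)))(cv2.minAreaRect(P[:,:2].astype(np.float32)))
im,d=save("side","c.png");P,u,v=cloud(d,"side");H,S,V=cv2.cvtColor(im,cv2.COLOR_RGB2HSV)[v,u].astype(int).T
a=(np.hypot(P[:,0]-.517,P[:,1]-.129)<.05)&((H<8)|(H>172))&(S>140)&(P[:,2]>.11)&(P[:,2]<.16)
print(a.sum(),box(P[a]),P[a].mean(0))
E
```

```text
time: 6.3
tool_pos: [0.5165, 0.1276, 0.1732]
tcp_rot: [0.733, 0.68, -0.001, 0.0]
wrist_force: [0.3, 0.5, -1.2]
opening: 0.205
finger_force: 12.0
t 6.3 p [0.5165 0.1276 0.1732] d(mm) [ 1.5  0.1 83.2] rot [-0.   0.1 -0.1] F [ 0.3  0.5 -1.2] q7 -0.65 op 19.1
308 (array([0.5155, 0.1267]), array([0.0386, 0.0477]), 87.2) [0.51399636 0.13119332 0.14114901]
```

View pics/c.png

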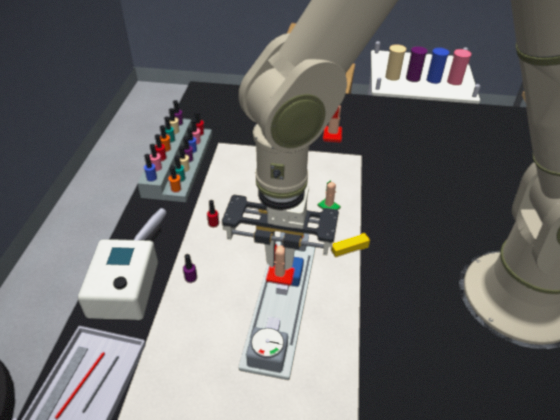

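The thumb hangs upright and square over the gauge, with its plinth at (280,277). I'll check the blade positions from the saved depth before lowering it.

```bash
python3 - <<'E'
from h import *
t=np.deg2rad(-4.2);ex=np.array([np.cos(t),np.sin(t)]);ey=np.array([-np.sin(t),np.cos(t)])
for n in("top","side"):
    P,u,v=cloud(np.load(n+"1.npy"),n);g=P[:,:2]-[.517,.134];X=g@ex;Y=g@ey
    a=(abs(X)<.008)&(P[:,2]>.046)&(P[:,2]<.06)&(Y>-.1)&(Y<.07)
    print(n,np.sort(Y[a]*1e3).round().astype(int).tolist())
    for lo,hi in((-.1,-.02),(.01,.06)):
        b=(abs(X)<.03)&(P[:,2]>.046)&(P[:,2]<.06)&(Y>(lo if lo>0 else -.055))&(Y<hi if hi>0 else Y<-.03); 
        if b.sum(): print(" x range",np.percentile(X[b],[2,98]).round(4),b.sum())
    b=(abs(Y+.02)<.03)&(abs(X)<.075)&(P[:,2]>.011);print(" bed x",np.percentile(X[b],[1,99]).round(4))
E
```

```text
top [-99, -98, -98, -98, -98, -98, -97, -96, -96, -96, -95, -95, -94, -94, -93, -93, -93, -93, -92, -91, -91, -90, -90, -90, -90, -89, -88, -88, -88, -88, -88, -87, -86, -86, -86, -85, -85, -85, -85, -83, -83, -83, -83, -82, -82, -82, -81, -81, -80, -80, -80, -79, -78, -78, -78, -78, -77, -77, -76, -76, -75, -75, -75, -75, -73, -73, -73, -72, -72, -72, -71, -70, -70, -70, -70, -69, -68, -67, -67, -67, -67, -67, -66, -65, -65, -65, -65, -65, -63, -63, -63, -62, -62, -62, -60, -59, -59, -59, -59, -59, -58, -57, -57, -57, -57, -57, -57, -55, -55, -54, -54, -54, -54, -53, -52, -52, -52, -52, -51, -51, -50, -50, -50, -49, -49, -49, -48, -47, -47, -46, -46, -46, -46, -46, -45, -44, -44, -44, -43, -43, 28, 28, 29, 29, 29, 29, 30, 31, 31, 31, 31, 31, 32, 33, 33, 34, 34, 34, 35, 35, 36, 36, 36, 37, 37, 38, 38, 39, 39, 40, 40, 40, 41, 41, 41, 43, 43, 43, 44, 44, 44, 44, 45, 46, 47, 47, 47, 47, 48, 48, 48, 49, 50, 50, 50, 50, 50, 51, 52, 52, 53, 53, 54, 54, 54, 55, 55, 56, 57, 57, 57, 58, 58, 59, 59, 59, 60, 60, 60, 61, 61, 61, 61, 61, 61, 61, 63, 63, 64]
 x range [-0.0108  0.0104] 43
 x range 
[... 665 characters left out ...]
57, -56, -56, -56, -55, -55, -55, -54, -54, -53, -53, -53, -53, -52, -52, -51, -51, -50, -50, -50, -50, -50, -50, -49, -48, -48, -48, -47, -47, -47, -47, -47, -46, -46, -44, -44, -44, -44, -44, -44, -43, -43, -43, -42, -42, -42, -42, -42, -42, -42, -41, -41, 29, 30, 30, 30, 30, 31, 31, 31, 32, 32, 33, 34, 34, 34, 35, 35, 35, 35, 36, 36, 36, 36, 37, 37, 37, 37, 38, 38, 38, 38, 39, 39, 39, 40, 40, 40, 41, 41, 41, 41, 41, 42, 42, 42, 42, 43, 43, 43, 43, 43, 44, 44, 44, 44, 45, 46, 46, 46, 46, 46, 47, 47, 47, 47, 48, 49, 49, 49, 49, 49, 50, 50, 50, 50, 50, 50, 51, 51, 51, 53, 53, 53, 53, 53, 54, 54, 55, 56, 56]
 x range [-0.009   0.0139] 74
 x range [-0.0094  0.0135] 137
 bed x [-0.0466  0.0509]
```

The frame checks out: anvil at +29 mm, jaw at -42 mm, blades centred in x. Lowering now.

```bash
python3 -m creep '[{"claw":0.01,"dx":0.001,"dy":0,"dz":0.03,"rx":0,"ry":0,"rz":0},{"claw":0.01,"dx":0.001,"dy":0,"dz":0.06,"rx":0,"ry":0,"rz":0},{"claw":0.01,"dx":0.001,"dy":0,"dz":0.085,"rx":0,"ry":0,"rz":0},{"claw":0.01,"dx":0.001,"dy":0,"dz":0.1,"rx":0,"ry":0,"rz":0},{"claw":0.01,"dx":0.001,"dy":0,"dz":0.107,"rx":0,"ry":0,"rz":0},{"claw":0.01,"dx":0.001,"dy":0,"dz":0.111,"rx":0,"ry":0,"rz":0},{"claw":0.01,"dx":0.001,"dy":0,"dz":0.113,"rx":0,"ry":0,"rz":0},{"claw":0.01,"dx":0.001,"dy":0,"dz":0.113,"rx":0,"ry":0,"rz":0},{"claw":0.01,"dx":0.001,"dy":0,"dz":0.113,"rx":0,"ry":0,"rz":0}]'
```

```text
time: 7.25
tool_pos: [0.5171, 0.1303, 0.0612]
tcp_rot: [0.732, 0.681, 0.0, 0.0]
wrist_force: [-0.1, 0.1, -2.4]
opening: 0.205
finger_force: 12.0
```

```bash
python3 -m creep '[{"claw":0.01,"dx":0,"dy":0,"dz":0.001,"rx":0,"ry":0,"rz":0},{"claw":0.01,"dx":0,"dy":0,"dz":0.002,"rx":0,"ry":0,"rz":0},{"claw":0.01,"dx":0,"dy":0,"dz":0.003,"rx":0,"ry":0,"rz":0},{"claw":0.01,"dx":0,"dy":0,"dz":0.003,"rx":0,"ry":0,"rz":0}]'
```

```text
time: 7.65
tool_pos: [0.5167, 0.1304, 0.0575]
tcp_rot: [0.732, 0.681, -0.0, -0.0]
wrist_force: [-0.3, -0.3, -2.7]
opening: 0.204
finger_force: 12.0
```

```bash
python3 -m creep '[{"claw":0.01,"dx":0,"dy":0,"dz":0.001,"rx":0,"ry":0,"rz":0},{"claw":0.01,"dx":0,"dy":0,"dz":0.001,"rx":0,"ry":0,"rz":0}]';python3 -m creep '[{"claw":0.01,"dx":0,"dy":0,"dz":0.001,"rx":0,"ry":0,"rz":0},{"claw":0.01,"dx":0,"dy":0,"dz":0.001,"rx":0,"ry":0,"rz":0}]'
```

```text
time: 7.85
tool_pos: [0.5167, 0.1304, 0.0573]
tcp_rot: [0.732, 0.681, 0.0, 0.0]
wrist_force: [-1.8, -1.1, 8.4]
opening: 0.205
finger_force: 12.0
time: 8.05
tool_pos: [0.5167, 0.1305, 0.0566]
tcp_rot: [0.732, 0.681, 0.0, 0.0]
wrist_force: [-3.3, -0.8, 13.7]
opening: 0.204
finger_force: 12.0
```

Contact with the bed. I'll ease off, open, and lift clear.

```bash
python3 -m creep '[{"claw":0.01,"dx":0,"dy":0,"dz":-0.0015,"rx":0,"ry":0,"rz":0},{"claw":0.03,"dx":0,"dy":0,"dz":-0.0015,"rx":0,"ry":0,"rz":0},{"claw":0.07,"dx":0,"dy":0,"dz":-0.0015,"rx":0,"ry":0,"rz":0},{"claw":0.07,"dx":0,"dy":0,"dz":-0.0015,"rx":0,"ry":0,"rz":0},{"claw":0.07,"dx":0,"dy":0,"dz":-0.0015,"rx":0,"ry":0,"rz":0},{"claw":0.07,"dx":0,"dy":0,"dz":-0.0015,"rx":0,"ry":0,"rz":0},{"claw":0.07,"dx":0,"dy":0,"dz":-0.0015,"rx":0,"ry":0,"rz":0},{"claw":0.07,"dx":0,"dy":0,"dz":-0.0015,"rx":0,"ry":0,"rz":0},{"claw":0.07,"dx":0,"dy":0,"dz":-0.03,"rx":0,"ry":0,"rz":0},{"claw":0.07,"dx":0,"dy":0,"dz":-0.07,"rx":0,"ry":0,"rz":0},{"claw":0.07,"dx":0,"dy":0,"dz":-0.1,"rx":0,"ry":0,"rz":0},{"claw":0.07,"dx":0,"dy":0,"dz":-0.1,"rx":0,"ry":0,"rz":0},{"claw":0.07,"dx":0,"dy":0,"dz":-0.1,"rx":0,"ry":0,"rz":0}]'; python3 - <<'E'
from h import *
t=np.deg2rad(-4.2);ex=np.array([np.cos(t),np.sin(t)]);ey=np.array([-np.sin(t),np.cos(t)])
h=np.array([.517,.134])-ey*.118; print(h); go(h[0],h[1],.16,85.8)
im,d=save("side","d.png");P,u,v=cloud(d,"side");H,S,V=cv2.cvtColor(im,cv2.COLOR_RGB2HSV)[v,u].astype(int).T
g=P[:,:2]-[.517,.134];X=g@ex;Y=g@ey
a=(np.hypot(X,Y)<.05)&((H<8)|(H>172))&(S>140)&(P[:,2]<.05)
print("plinth",a.sum(),P[a,2].mean(),cv2.minAreaRect((np.c_[X,Y][a]*1e3).astype(np.float32)))
a=(np.hypot(X,Y)<.03)&(P[:,2]>.075)&(P[:,2]<.105);print("top",a.sum(),cv2.minAreaRect((np.c_[X,Y][a]*1e3).astype(np.float32)))
cv2.imwrite("pics/d.png",cv2.resize(im[200:380,220:340],(520,780)[0:1]+(600,))[:,:,::-1])
E
```

```text
time: 9.35
tool_pos: [0.517, 0.1302, 0.1561]
tcp_rot: [0.732, 0.681, 0.001, 0.0]
wrist_force: [0.1, 1.0, 0.3]
opening: 0.757
finger_force: 0.0
[0.50835789 0.01631689]
t 9.35 p [0.517  0.1302 0.1561] d(mm) [-114.2   -0.3   -4. ] rot [ 0.1 -0.   0. ] F [0.1 1.  0.3] q7 -0.68 op 70.4
plinth 259 0.025840230361155486 ((0.06646919250488281, -6.185064315795898), (38.03995895385742, 47.27940368652344), 88.43630981445312)
top 136 ((1.2045516967773438, -4.881827354431152), (19.988039016723633, 22.069242477416992), 9.185286521911621)
```

View pics/d.png

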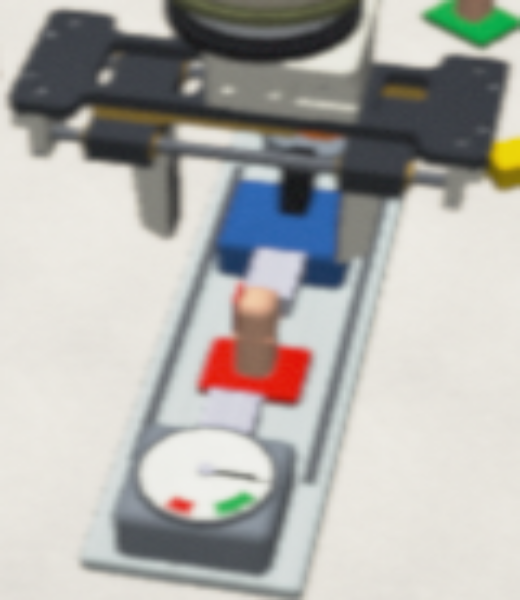

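The thumb stands square on the bed between the blades at (255,340), with the needle on the rest mark. Next I'll grip the handle.

```bash
python3 -m creep '[{"claw":0.07,"dx":-0.03,"dy":0,"dz":0,"rx":0,"ry":0,"rz":0},{"claw":0.07,"dx":-0.07,"dy":0,"dz":0,"rx":0,"ry":0,"rz":0},{"claw":0.06,"dx":-0.1,"dy":0,"dz":0,"rx":0,"ry":0,"rz":0},{"claw":0.06,"dx":-0.114,"dy":0,"dz":0,"rx":0,"ry":0,"rz":0},{"claw":0.05,"dx":-0.114,"dy":0,"dz":0.02,"rx":0,"ry":0,"rz":0},{"claw":0.05,"dx":-0.114,"dy":0,"dz":0.05,"rx":0,"ry":0,"rz":0},{"claw":0.05,"dx":-0.114,"dy":0,"dz":0.08,"rx":0,"ry":0,"rz":0},{"claw":0.05,"dx":-0.114,"dy":0,"dz":0.094,"rx":0,"ry":0,"rz":0},{"claw":0.05,"dx":-0.114,"dy":0,"dz":0.094,"rx":0,"ry":0,"rz":0},{"claw":0.02,"dx":-0.114,"dy":0,"dz":0.094,"rx":0,"ry":0,"rz":0},{"claw":0.01,"dx":-0.114,"dy":0,"dz":0.094,"rx":0,"ry":0,"rz":0},{"claw":0.005,"dx":-0.114,"dy":0,"dz":0.094,"rx":0,"ry":0,"rz":0},{"claw":0.005,"dx":-0.114,"dy":0,"dz":0.094,"rx":0,"ry":0,"rz":0},{"claw":0.005,"dx":-0.114,"dy":0,"dz":0.094,"rx":0,"ry":0,"rz":0},{"claw":0.005,"dx":-0.114,"dy":0,"dz":0.094,"rx":0,"ry":0,"rz":0},{"claw":0.005,"dx":-0.114,"dy":0,"dz":0.094,"rx":0,"ry":0,"rz":0},{"claw":0.005,"dx":-0.114,"dy":0,"dz":0.094,"rx":0,"ry":0,"rz":0},{"claw":0.005,"dx":-0.114,"dy":0,"dz":0.094,"rx":0,"ry":0,"rz":0},{"claw":0.005,"dx":-0.114,"dy":0,"dz":0.094,"rx":0,"ry":0,"rz":0}]' 25
```

```text
time: 11.3
tool_pos: [0.5107, 0.0166, 0.0623]
tcp_rot: [0.732, 0.681, 0.002, 0.001]
wrist_force: [5.6, -1.1, -0.4]
opening: 0.171
finger_force: 25.0
```

```bash
python3 -m creep '[{"claw":0.005,"dx":0.001,"dy":0.002,"dz":0,"rx":0,"ry":0,"rz":0},{"claw":0.005,"dx":0.004,"dy":0.002,"dz":0,"rx":0,"ry":0,"rz":0},{"claw":0.005,"dx":0.008,"dy":0.002,"dz":0,"rx":0,"ry":0,"rz":0},{"claw":0.005,"dx":0.012,"dy":0.002,"dz":0,"rx":0,"ry":0,"rz":0},{"claw":0.005,"dx":0.016,"dy":0.002,"dz":0,"rx":0,"ry":0,"rz":0},{"claw":0.005,"dx":0.019,"dy":0.002,"dz":0,"rx":0,"ry":0,"rz":0},{"claw":0.005,"dx":0.021,"dy":0.002,"dz":0,"rx":0,"ry":0,"rz":0},{"claw":0.005,"dx":0.023,"dy":0.002,"dz":0,"rx":0,"ry":0,"rz":0},{"claw":0.005,"dx":0.025,"dy":0.002,"dz":0,"rx":0,"ry":0,"rz":0},{"claw":0.005,"dx":0.027,"dy":0.002,"dz":0,"rx":0,"ry":0,"rz":0},{"claw":0.005,"dx":0.029,"dy":0.002,"dz":0,"rx":0,"ry":0,"rz":0},{"claw":0.005,"dx":0.031,"dy":0.002,"dz":0,"rx":0,"ry":0,"rz":0},{"claw":0.005,"dx":0.033,"dy":0.002,"dz":0,"rx":0,"ry":0,"rz":0},{"claw":0.005,"dx":0.035,"dy":0.002,"dz":0,"rx":0,"ry":0,"rz":0},{"claw":0.005,"dx":0.037,"dy":0.002,"dz":0,"rx":0,"ry":0,"rz":0},{"claw":0.005,"dx":0.039,"dy":0.002,"dz":0,"rx":0,"ry":0,"rz":0},{"claw":0.005,"dx":0.041,"dy":0.002,"dz":0,"rx":0,"ry":0,"rz":0},{"claw":0.005,"dx":0.043,"dy":0.002,"dz":0,"rx":0,"ry":0,"rz":0},{"claw":0.005,"dx":0.045,"dy":0.002,"dz":0,"rx":0,"ry":0,"rz":0},{"claw":0.005,"dx":0.045,"dy":0.002,"dz":0,"rx":0,"ry":0,"rz":0}]'; python3 - <<'E'
from h import *
go(.513,.0705,.0623,85.8)
im,d=save("side","e.png")
cv2.imwrite("pics/e.png",cv2.resize(im[240:380,230:330],(428,600),interpolation=3)[:,:,::-1])
E
```

```text
time: 13.3
tool_pos: [0.5138, 0.0595, 0.0623]
tcp_rot: [0.733, 0.68, -0.001, 0.001]
wrist_force: [0.2, -6.3, 7.3]
opening: 0.17
finger_force: 25.0
t 13.3 p [0.5138 0.0595 0.0623] d(mm) [10.9 -1.6 -0. ] rot [ 0.   0.1 -0. ] F [ 0.2 -6.3  7.3] q7 -0.63 op 15.8
```

View pics/e.png

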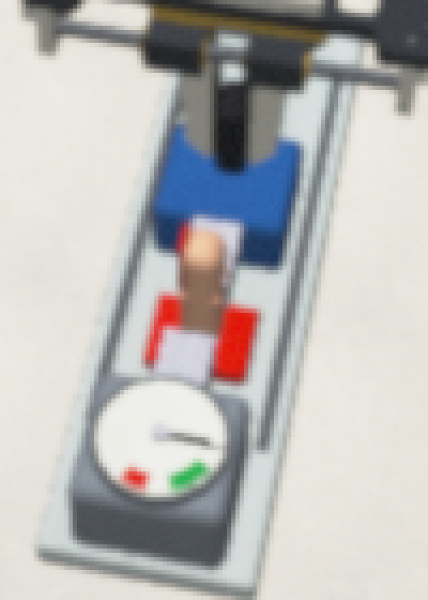

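The thumb is carried upright at (203,290) and almost at the anvil, with the needle still at rest. I'll add a needle reader that works from the side picture.

```bash
cat >> h.py <<'E'
def needle(n="side"):
    im,d=grab_frame(n);c,M,o=cam(n)
    t=np.deg2rad(-4.2);ex=np.array([np.cos(t),np.sin(t)]);ey=np.array([-np.sin(t),np.cos(t)])
    # rectify the dial plane (z=.063): 4 px per mm, image x = gauge x, image y = gauge y
    g=np.array([[-40,55],[40,55],[40,135],[-40,135]])*1e-3
    W=np.c_[np.array([.517,.134])+g[:,:1]*ex+g[:,1:]*ey,np.full(4,.064)]
    C=(W-o)@M; px=np.c_[C[:,0]/C[:,2]*c["fx"]+c["cx"],C[:,1]/C[:,2]*c["fy"]+c["cy"]].astype(np.float32)
    Hm=cv2.getPerspectiveTransform(px,np.float32([[0,0],[320,0],[320,320],[0,320]]))
    w=cv2.warpPerspective(im,Hm,(320,320),flags=cv2.INTER_CUBIC); h,s,v=cv2.split(cv2.cvtColor(w,cv2.COLOR_RGB2HSV))
    white=((v>190)&(s<40)).astype(np.uint8); k,l,st,ce=cv2.connectedComponentsWithStats(white)
    yy,xx=np.mgrid[:320,:320]; ok=[i for i in range(1,k) if np.hypot(*(ce[i]-160))<60]
    i=max(ok,key=lambda i:st[i,4]); (cx,cy),r=cv2.minEnclosingCircle(np.argwhere(l==i)[:,::-1].astype(np.float32))
    rho=np.hypot(xx-cx,yy-cy)
    ang=lambda m:(lambda q:np.arctan2(np.mean(np.sin(q)),np.mean(np.cos(q))))(np.arctan2((yy-cy)[m],-(xx-cx)[m]))
    m=(rho>.3*r)&(rho<.78*r); dk=m&(s<70)&(v<np.percentile(v[m],3)+25)
    print("dial c",cx/4-40,cy/4+55,"r",r/4,"needle",ang(dk).round(3),dk.sum(),"green",ang((s>90)&(h>40)&(h<85)&(rho<r)).round(3),"red",ang((s>90)&((h<10)|(h>170))&(rho<r)).round(3),"F",np.round(observe()["wrist_force"],1),observe()["tool_pos"].round(4))
    return w
E
python3 -c "
from h import *
w=needle();cv2.imwrite('pics/w.png',w[:,:,::-1])"
python3 -m creep '[{"claw":0.005,"dx":0.001,"dy":0,"dz":0,"rx":0,"ry":0,"rz":0},{"claw":0.005,"dx":0.002,"dy":0,"dz":0,"rx":0,"ry":0,"rz":0},{"claw":0.005,"dx":0.003,"dy":0,"dz":0,"rx":0,"ry":0,"rz":0},{"claw":0.005,"dx":0.004,"dy":0,"dz":0,"rx":0,"ry":0,"rz":0},{"claw":0.005,"dx":0.005,"dy":0,"dz":0,"rx":0,"ry":0,"rz":0},{"claw":0.005,"dx":0.005,"dy":0,"dz":0,"rx":0,"ry":0,"rz":0}]'; python3 -c "
from h import *
needle()"
```

```text
dial c 2.04071044921875 91.73967742919922 r 28.539548873901367 needle -0.073 973 green 0.804 red 1.843 F [ 0.1 -6.4  8. ] [0.5138 0.0595 0.0623]
time: 14.0
tool_pos: [0.5141, 0.0642, 0.0623]
tcp_rot: [0.733, 0.68, -0.001, 0.001]
wrist_force: [0.6, -7.8, 7.3]
opening: 0.168
finger_force: 25.0
dial c 1.9664115905761719 91.80970764160156 r 28.45673179626465 needle -0.079 967 green 0.803 red 1.847 F [-0.8 -8.4  7.1] [0.5141 0.0642 0.0623]
```

View pics/w.png

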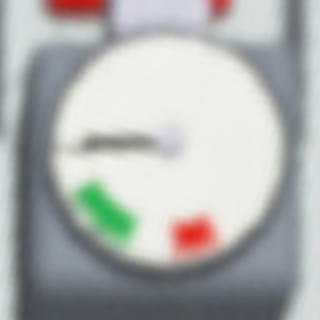

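The rectified dial reads well: the needle points left at rest, and green is centred at 0.80, as it should be. I'll keep closing.

```bash
python3 -m creep '[{"claw":0.005,"dx":0.001,"dy":0,"dz":0,"rx":0,"ry":0,"rz":0},{"claw":0.005,"dx":0.002,"dy":0,"dz":0,"rx":0,"ry":0,"rz":0},{"claw":0.005,"dx":0.003,"dy":0,"dz":0,"rx":0,"ry":0,"rz":0},{"claw":0.005,"dx":0.004,"dy":0,"dz":0,"rx":0,"ry":0,"rz":0},{"claw":0.005,"dx":0.004,"dy":0,"dz":0,"rx":0,"ry":0,"rz":0}]'; python3 -c "
from h import *
needle()"
```

```text
time: 14.55
tool_pos: [0.5143, 0.0674, 0.0623]
tcp_rot: [0.733, 0.68, -0.001, 0.001]
wrist_force: [-0.2, -10.3, 7.9]
opening: 0.172
finger_force: 25.0
dial c 1.9507179260253906 91.8062515258789 r 28.459657669067383 needle 0.157 1024 green 0.802 red 1.846 F [ -0.5 -10.    7.8] [0.5143 0.0674 0.0623]
```

```bash
python3 -m creep '[{"claw":0.005,"dx":0.001,"dy":0,"dz":0,"rx":0,"ry":0,"rz":0},{"claw":0.005,"dx":0.002,"dy":0,"dz":0,"rx":0,"ry":0,"rz":0},{"claw":0.005,"dx":0.003,"dy":0,"dz":0,"rx":0,"ry":0,"rz":0},{"claw":0.005,"dx":0.003,"dy":0,"dz":0,"rx":0,"ry":0,"rz":0}]'; python3 -c "
from h import *
needle()"
```

```text
time: 15.0
tool_pos: [0.5145, 0.07, 0.0623]
tcp_rot: [0.733, 0.68, -0.001, 0.001]
wrist_force: [-0.1, -11.7, 8.5]
opening: 0.17
finger_force: 25.0
dial c 1.9420547485351562 91.8112564086914 r 28.463741302490234 needle 0.738 651 green 0.802 red 1.847 F [  0.3 -10.8   8. ] [0.5145 0.07   0.0623]
```

```bash
python3 -m creep '[{"claw":0.005,"dx":0,"dy":0,"dz":0,"rx":0,"ry":0,"rz":0},{"claw":0.03,"dx":-0.001,"dy":0,"dz":0,"rx":0,"ry":0,"rz":0},{"claw":0.06,"dx":-0.001,"dy":0,"dz":0,"rx":0,"ry":0,"rz":0},{"claw":0.06,"dx":-0.001,"dy":0,"dz":0,"rx":0,"ry":0,"rz":0},{"claw":0.06,"dx":-0.001,"dy":0,"dz":0,"rx":0,"ry":0,"rz":0},{"claw":0.06,"dx":-0.001,"dy":0,"dz":0,"rx":0,"ry":0,"rz":0},{"claw":0.06,"dx":-0.001,"dy":0,"dz":0,"rx":0,"ry":0,"rz":0},{"claw":0.06,"dx":-0.001,"dy":0,"dz":-0.03,"rx":0,"ry":0,"rz":0},{"claw":0.06,"dx":-0.001,"dy":0,"dz":-0.07,"rx":0,"ry":0,"rz":0},{"claw":0.06,"dx":-0.001,"dy":0,"dz":-0.1,"rx":0,"ry":0,"rz":0},{"claw":0.06,"dx":-0.001,"dy":0,"dz":-0.1,"rx":0,"ry":0,"rz":0},{"claw":0.06,"dx":-0.001,"dy":0,"dz":-0.1,"rx":0,"ry":0,"rz":0}]'; python3 -c "
from h import *
needle()
t=np.deg2rad(-4.2);ex=np.array([np.cos(t),np.sin(t)]);ey=np.array([-np.sin(t),np.cos(t)])
k=np.array([.518,.134])-ey*.195;print(k);go(k[0],k[1],.16,175.8)"
```

```text
time: 16.25
tool_pos: [0.5148, 0.0723, 0.162]
tcp_rot: [0.732, 0.681, 0.001, 0.0]
wrist_force: [-0.1, 0.1, -0.4]
opening: 0.647
finger_force: 0.0
dial c 2.0116615295410156 91.7598876953125 r 28.508092880249023 needle 0.737 652 green 0.803 red 1.843 F [ 0.1 -0.6 -0.6] [0.5142 0.0721 0.1612]
[ 0.50371855 -0.06047632]
t 16.3 p [0.5142 0.0721 0.1612] d(mm) [-133.    -0.9    1.2] rot [ -0.  -0. -90.] F [ 0.1 -0.6 -0.6] q7 -0.56 op 60.0
```

The needle holds at about 0.74 with the jaw released. Next is the knob.

```bash
python3 -m creep '[{"claw":0.06,"dx":-0.02,"dy":0,"dz":0,"rx":0,"ry":0,"rz":-8},{"claw":0.06,"dx":-0.05,"dy":0,"dz":0,"rx":0,"ry":0,"rz":-16},{"claw":0.06,"dx":-0.08,"dy":0,"dz":0,"rx":0,"ry":0,"rz":-24},{"claw":0.06,"dx":-0.11,"dy":0,"dz":0,"rx":0,"ry":0,"rz":-32},{"claw":0.06,"dx":-0.133,"dy":-0.001,"dz":0,"rx":0,"ry":0,"rz":-40},{"claw":0.06,"dx":-0.133,"dy":-0.001,"dz":0,"rx":0,"ry":0,"rz":-48},{"claw":0.06,"dx":-0.133,"dy":-0.001,"dz":0,"rx":0,"ry":0,"rz":-56},{"claw":0.06,"dx":-0.133,"dy":-0.001,"dz":0,"rx":0,"ry":0,"rz":-64},{"claw":0.06,"dx":-0.133,"dy":-0.001,"dz":0,"rx":0,"ry":0,"rz":-72},{"claw":0.06,"dx":-0.133,"dy":-0.001,"dz":0,"rx":0,"ry":0,"rz":-80},{"claw":0.06,"dx":-0.133,"dy":-0.001,"dz":0,"rx":0,"ry":0,"rz":-88},{"claw":0.06,"dx":-0.133,"dy":-0.001,"dz":0,"rx":0,"ry":0,"rz":-89},{"claw":0.06,"dx":-0.133,"dy":-0.001,"dz":0,"rx":0,"ry":0,"rz":-89},{"claw":0.06,"dx":-0.133,"dy":-0.001,"dz":0,"rx":0,"ry":0,"rz":-89}]'; python3 -c "
from h import *
go(.5037,-.0605,.063,174.8)"
```

```text
time: 17.7
tool_pos: [0.5036, -0.0601, 0.161]
tcp_rot: [0.046, 0.999, 0.0, -0.001]
wrist_force: [-0.7, -0.1, 0.1]
opening: 0.643
finger_force: 0.0
t 17.7 p [ 0.5036 -0.0601  0.161 ] d(mm) [-0.2 -0.4 98. ] rot [ 0.  -0.1 -0.1] F [-0.7 -0.1  0.1] q7 0.91 op 59.8
```

```bash
python3 -m creep '[{"claw":0.05,"dx":0,"dy":0,"dz":0.03,"rx":0,"ry":0,"rz":0},{"claw":0.05,"dx":0,"dy":0,"dz":0.06,"rx":0,"ry":0,"rz":0},{"claw":0.05,"dx":0,"dy":0,"dz":0.08,"rx":0,"ry":0,"rz":0},{"claw":0.05,"dx":0,"dy":0,"dz":0.09,"rx":0,"ry":0,"rz":0},{"claw":0.05,"dx":0,"dy":0,"dz":0.096,"rx":0,"ry":0,"rz":0},{"claw":0.05,"dx":0,"dy":0,"dz":0.096,"rx":0,"ry":0,"rz":0},{"claw":0.02,"dx":0,"dy":0,"dz":0.096,"rx":0,"ry":0,"rz":0},{"claw":0.01,"dx":0,"dy":0,"dz":0.096,"rx":0,"ry":0,"rz":0},{"claw":0.005,"dx":0,"dy":0,"dz":0.096,"rx":0,"ry":0,"rz":0},{"claw":0.005,"dx":0,"dy":0,"dz":0.096,"rx":0,"ry":0,"rz":0},{"claw":0.005,"dx":0,"dy":0,"dz":0.096,"rx":0,"ry":0,"rz":0},{"claw":0.005,"dx":0,"dy":0,"dz":0.096,"rx":0,"ry":0,"rz":0},{"claw":0.005,"dx":0,"dy":0,"dz":0.096,"rx":0,"ry":0,"rz":0},{"claw":0.005,"dx":0,"dy":0,"dz":0.096,"rx":0,"ry":0,"rz":0},{"claw":0.005,"dx":0,"dy":0,"dz":0.096,"rx":0,"ry":0,"rz":0},{"claw":0.005,"dx":0,"dy":0,"dz":0.096,"rx":0,"ry":0,"rz":0}]' 20; python3 -c "
from h import *
needle();go(.5037,-.0605,.063,174.8)"
```

```text
time: 19.3
tool_pos: [0.5039, -0.0623, 0.0659]
tcp_rot: [0.046, 0.999, -0.001, -0.0]
wrist_force: [0.3, -6.8, 4.8]
opening: 0.149
finger_force: 19.8
dial c 2.042072296142578 91.79208755493164 r 28.47701072692871 needle 0.734 660 green 0.802 red 1.844 F [ 0.4 -6.8  4.1] [ 0.5039 -0.0623  0.0659]
t 19.35 p [ 0.5039 -0.0623  0.0659] d(mm) [0.4 1.8 2.9] rot [-0.2 -0.  -0.1] F [ 0.4 -6.8  4.1] q7 0.72 op 13.7
```

```bash
python3 -m creep '[{"claw":0.005,"dx":0,"dy":-0.002,"dz":0,"rx":0,"ry":0,"rz":0},{"claw":0.005,"dx":0,"dy":-0.002,"dz":0,"rx":0,"ry":0,"rz":4},{"claw":0.005,"dx":0,"dy":-0.002,"dz":0,"rx":0,"ry":0,"rz":10},{"claw":0.005,"dx":0,"dy":-0.002,"dz":0,"rx":0,"ry":0,"rz":16},{"claw":0.005,"dx":0,"dy":-0.002,"dz":0,"rx":0,"ry":0,"rz":22},{"claw":0.005,"dx":0,"dy":-0.002,"dz":0,"rx":0,"ry":0,"rz":28},{"claw":0.005,"dx":0,"dy":-0.002,"dz":0,"rx":0,"ry":0,"rz":34},{"claw":0.005,"dx":0,"dy":-0.002,"dz":0,"rx":0,"ry":0,"rz":40},{"claw":0.005,"dx":0,"dy":-0.002,"dz":0,"rx":0,"ry":0,"rz":46},{"claw":0.005,"dx":0,"dy":-0.002,"dz":0,"rx":0,"ry":0,"rz":52},{"claw":0.005,"dx":0,"dy":-0.002,"dz":0,"rx":0,"ry":0,"rz":58},{"claw":0.005,"dx":0,"dy":-0.002,"dz":0,"rx":0,"ry":0,"rz":63},{"claw":0.005,"dx":0,"dy":-0.002,"dz":0,"rx":0,"ry":0,"rz":67},{"claw":0.005,"dx":0,"dy":-0.002,"dz":0,"rx":0,"ry":0,"rz":70},{"claw":0.005,"dx":0,"dy":-0.002,"dz":0,"rx":0,"ry":0,"rz":72},{"claw":0.005,"dx":0,"dy":-0.002,"dz":0,"rx":0,"ry":0,"rz":72},{"claw":0.005,"dx":0,"dy":-0.002,"dz":0,"rx":0,"ry":0,"rz":72}]'; python3 -c "
from h import *
needle();go(.5037,-.0605,.063,101.3);print(observe()['torque'])"
```

```text
time: 21.05
tool_pos: [0.5049, -0.0615, 0.0659]
tcp_rot: [0.623, 0.782, 0.001, 0.001]
wrist_force: [4.2, 3.2, 2.8]
opening: 0.151
finger_force: 19.9
dial c 2.0477561950683594 91.79803466796875 r 28.481571197509766 needle 0.733 656 green 0.801 red 1.843 F [4.  4.3 3.7] [ 0.5049 -0.0615  0.0659]
t 21.1 p [ 0.5049 -0.0615  0.0659] d(mm) [ 1.2 -0.9  2.9] rot [ 0.1 -0.   1.6] F [4.  4.3 3.7] q7 -0.15 op 13.8
[ 0.93527178 -0.9521433  -0.05530668]
```

```bash
python3 -m creep '[{"claw":0.005,"dx":0,"dy":0,"dz":0,"rx":0,"ry":0,"rz":1.5},{"claw":0.005,"dx":0,"dy":0,"dz":0,"rx":0,"ry":0,"rz":3},{"claw":0.005,"dx":0,"dy":0,"dz":0,"rx":0,"ry":0,"rz":3}]'; python3 -c "
from h import *
go(.5037,-.0605,.063,101.3);print(observe()['torque'])"; python3 -m creep '[{"claw":0.03,"dx":0,"dy":0,"dz":0,"rx":0,"ry":0,"rz":3},{"claw":0.05,"dx":0,"dy":0,"dz":0,"rx":0,"ry":0,"rz":3},{"claw":0.05,"dx":0,"dy":0,"dz":0,"rx":0,"ry":0,"rz":3},{"claw":0.05,"dx":0,"dy":0,"dz":0,"rx":0,"ry":0,"rz":3},{"claw":0.05,"dx":0,"dy":0,"dz":0,"rx":0,"ry":0,"rz":3},{"claw":0.05,"dx":0,"dy":0,"dz":0,"rx":0,"ry":0,"rz":3},{"claw":0.05,"dx":0,"dy":0,"dz":-0.03,"rx":0,"ry":0,"rz":3},{"claw":0.05,"dx":0,"dy":0,"dz":-0.07,"rx":0,"ry":0,"rz":3},{"claw":0.05,"dx":0,"dy":0,"dz":-0.11,"rx":0,"ry":0,"rz":3},{"claw":0.05,"dx":0,"dy":0,"dz":-0.13,"rx":0,"ry":0,"rz":3},{"claw":0.05,"dx":0,"dy":0,"dz":-0.13,"rx":0,"ry":0,"rz":3},{"claw":0.05,"dx":0,"dy":0,"dz":-0.13,"rx":0,"ry":0,"rz":3}]'; python3 - <<'E'
from h import *
needle()
t=np.deg2rad(-4.2);ex=np.array([np.cos(t),np.sin(t)]);ey=np.array([-np.sin(t),np.cos(t)])
im,d=save("side","f.png");P,u,v=cloud(d,"side");H,S,V=cv2.cvtColor(im,cv2.COLOR_RGB2HSV)[v,u].astype(int).T
g=P[:,:2]-[.517,.134];X=g@ex;Y=g@ey
a=(np.hypot(X,Y+.195)<.04)&(H>7)&(H<20)&(S>150)&(P[:,2]>.082);print("knob",a.sum(),cv2.minAreaRect((np.c_[X,Y][a]*1e3).astype(np.float32)))
a=(np.hypot(X,Y-.02)<.04)&(P[:,2]>.075)&(P[:,2]<.105);print("thumb top",a.sum(),cv2.minAreaRect((np.c_[X,Y][a]*1e3).astype(np.float32)))
cv2.imwrite("pics/f.png",cv2.resize(im[200:380,220:340],(400,600),interpolation=3)[:,:,::-1])
E
```

```text
time: 21.4
tool_pos: [0.5048, -0.0613, 0.0659]
tcp_rot: [0.643, 0.766, 0.001, 0.001]
wrist_force: [3.9, 4.3, 2.7]
opening: 0.15
finger_force: 20.3
t 21.4 p [ 0.5048 -0.0613  0.0659] d(mm) [ 1.  -1.   2.9] rot [ 0.1 -0.  -1.3] F [3.9 4.3 2.7] q7 -0.19 op 14.0
[ 0.99660914 -0.8366158   0.35864265]
time: 22.6
tool_pos: [0.5035, -0.0625, 0.1955]
tcp_rot: [0.664, 0.748, 0.0, 0.0]
wrist_force: [-0.6, 0.7, 0.8]
opening: 0.539
finger_force: 0.0
dial c 2.082263946533203 91.79726791381836 r 28.47333335876465 needle 0.732 662 green 0.798 red 1.841 F [-0.3 -0.6 -0.4] [ 0.5032 -0.0624  0.1949]
knob 69 ((0.8272101879119873, -192.150634765625), (13.435330390930176, 39.2950325012207), 10.848751068115234)
thumb top 148 ((0.8874425888061523, 24.206092834472656), (19.649709701538086, 22.066545486450195), 4.0264081954956055)
```

View pics/f.png

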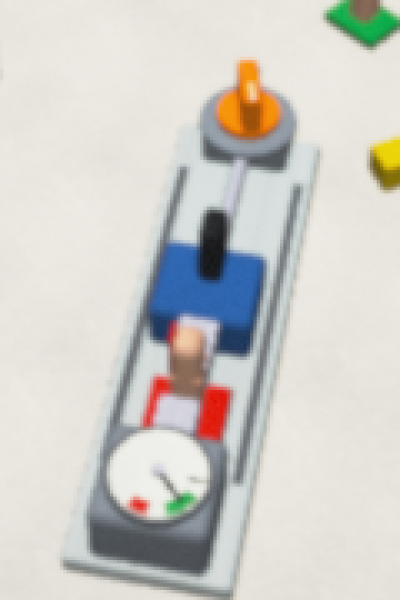

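The needle is in the green at (180,490), the knob is at its stop (a torque of 0.36 N m confirmed it), and the thumb is upright between the jaws at (187,360). Handing in.

```bash
python3 -c "
from cell import *
print(job_done())"
```

```text
the job is handed in; nothing more can be done
None
```

The red-nailed thumb stands upright and square in the gauge, with the jaw shut, the needle at about 0.75 rad (in the green) and the lock knob turned to its stop; I handed the job in at about 23 s, and no verdict was returned.

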